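# Push a carton through the bin's sprung flap and ease the flap shut

### The arm

A 6-joint arm with a two-finger parallel gripper is mounted at the origin on the work surface; the furniture and walls round the work are solid. World frame = base frame: x ahead of the robot, y to its left, z up, the work surface at z = 0. Lengths are in mm, angles in rad, forces in N, time in s.
With the tool pointing down it reaches from about 350 to 775 mm from the base axis. Payload 7.3 kg.
Tool frame: the origin (TCP) lies at the very end of the fingers, on their centre line; the grasp point (between the pads) lies 19 mm behind it; z points along the fingers, y is the line along which they close (so a half turn about z gives the same grasp; the last joint's range is limited). The gripper opens to 92 mm and grips with 3 to 60 N. Pads are 19 mm wide; open, the fingers measure 130 mm over their backs; the gripper's body (75 mm by 190 mm) begins 47 mm behind the grasp point.
Start: joints at [1.09, 0.342, 1.524, -0, 1.275, -0.146], TCP at [172.491, 495.875, 226.741] pointing down, gripper open.
Joint ranges: [-2.53, 2.53], [-0.77, 2.02], [0.04, 2.7], [-1, 4.14], [0.28, 2.66], [-3.11, 3.11]. Speed limits (rad/s): [2.57, 2.57, 3.14, 3.14, 3.14, 3.14].

### API

Orientations are given as [roll, pitch, yaw] about the fixed x, y, z axes, in that order (R = Rz(yaw) Ry(pitch) Rx(roll)).
In Python, from plant import bot gives the robot as it stands.
- The arm moves only by the tool jog_arm, never from a script. Its argument "targets" is a list of rows, each an object with "xyz": the shift along the tool's x, y, z as a fraction of full scale, a list of three; "spin": the turn about the tool's z as a fraction of full scale. In form: [{"xyz": [x, y, z], "spin": spin}, ...]. A call has exactly 10 rows; each row shifts and turns the commanded pose from where the row before left it, along the tool's axes as they then stand; what a row does not reach is not made up. Full scale, the value 1, is 80 mm for a shift and 0.1 rad for a turn. A row lasts 1/8 s, in which the tool goes at most 62.5 mm and 10.7 degrees, less where a joint would pass 70% of its speed; a pose out of reach is approached as far as the arm can. A call with a number of a shift or a turn outside -1 to 1 is refused whole. A call with a gripper value outside its range is refused whole. "gripper" is the opening in per cent of the stroke, from 0 (shut) to 100 (fully open), set as the call begins (left out, the last holds). The fingers move at their own pace and stop on an object; the grip force is fixed at half the most. Time passes only in rows, so rows that do not move let the fingers close, or fill a call up. It gives the time, the measured TCP pose, the force, the opening and the grip force at its end, in the units of the state.
- bot.get_obs(): the state, without advancing time (a new reading comes with each control period).
- bot.capture(name): name is "scene" or "side" or "wrist"; returns the picture (400x640x3 uint8, blue, green, red); there is no depth.
- bot.get_calibration(name): a dict with "vfov" (degrees; the focal length in pixels is half the picture's height over the tangent of half this angle, whatever the lens; pixels are square), "cx", "cy" (the principal point, pixels), "k1" (the pictures are not rectified: a ray, as slopes to the right and down, at radius r is drawn at 1 + k1 r^2 times it, then the intrinsics apply), "eye" and "rotation" of the camera in the world. Camera axes: x right, y down, z forward; pixel columns grow to the right and rows downward; lengths in mm; the calibration is good to about 2 mm. A picture is of the moment at which its call begins: read the wrist's pose just before it. get_calibration takes no time and is no camera call; for the wrist camera it gives the pose at the moment of the call.
- bot.close_job(): hands the job in; it is judged then, once.
The state is a dict: "time": time; "joint_positions": joint angles; "dq": joint speeds; "tau": joint torques, N m; "tool_pos": TCP position; "tcp_rot": TCP orientation; "contact_force": force on the tool from outside, world axes, zero at the start; "moment": the same for the moment, N m; "grip_width": finger opening in mm; "finger_force": force on a finger pad.
Only numpy, scipy, OpenCV 4.12 (cv2) and the standard library are available. Lean on these libraries where they do the work, as an engineer would, in place of code of your own. Each camera call takes 0.05 s, during which the arm holds its last target. There are 200 camera calls.

### The job

Somebody has left an empty carton on top of the worktop bin. Push the bin's sprung flap down so that the carton slides inside, then let the flap come back up slowly under your fingers, taking a couple of seconds, until it is fully closed: do not let it snap shut. Leave the things that stand around the bin where they are.

Things in the scene. Friction and masses are not known exactly. Their poses are not given: they have to be found in the camera images.
- bin: countertop waste bin, brushed metal, black top frame, 250 mm deep (x) x 260 mm wide (y; 276 over side grips) x 200 mm high, hollow, fixed. Origin: centre of its underside; +x points away from the robot at yaw 0. The mouth in its top (x -73 to +98, y -112 to +112 mm) is closed by the flap; the hollow below is wider (x, y to 120 mm), floor 12 mm up
- flap (a joint): angle (rad) of the bin's metal flap: 0 closed, level with the bin's top 200 mm up; grows to 1.15 as its near edge swings down into the bin. Sheet 165 x 218 mm, hinged at its far edge (bin +x, two coil springs). Spring 0.4 N m shut, 0.7 N m open: 5 to 13 N pressed 60 mm from the hinge. Snaps shut if let go. Tilted past about 0.5 to 0.9 rad, the carton slides off the free edge
- hinge_mid (a point): middle of the flap's hinge line, on the bin (bin frame x +95 mm, y 0, height 200 mm); does not move with the flap. Orientation as the bin's
- flap_edge (a point): middle of the flap's free edge on its upper face, 165 mm from the hinge toward the bin's -x side; moves with the flap
- carton: empty brown cardboard carton, 75 x 85 mm and 48 mm high, 0.1 kg, closed; origin at the centre of its underside. It starts flat on the flap, to the left, right or middle, leaving at least 50 mm of bare flap on one side or the other
- mill: wooden pepper mill, 58 mm across, 170 mm high, standing near the bin; origin under its centre
- jar: small spice jar, 42 mm across, 106 mm high, standing near the bin; origin under its centre
- glass: glass tumbler, 77 mm across, 106 mm high, standing near the bin; origin under its centre

How it is judged:
By the outcome, as a careful person would: the job done as asked, in the order asked, and still so for the second after the job is handed in, with the robot touching nothing.
It also fails if it takes over 48 s, if anything falls off the work surface, if the arm or the gripper's body presses on something with over 40 N, if the wrist force passes 120 N, or if a joint passes its speed limit or range.

## Working session

There is one attempt and no reset: what is moved stays moved. The work goes in short steps, Python scripts to look and compute and a tool call to move; the robot and the scene stay as the last step left them, time stands still between calls to the robot, and variables do not carry over. Pictures are saved under pics/ and viewed, at most 10 in all, crops included, and the job is handed in when it is done.

Besides the shell and the picture viewer there is one more tool, called after ">>>" in YAML: its name, and indented under it one key for each argument. jog_arm: Moves the arm, as the interface text tells. Shift numbers are shares of 80 mm and turn numbers shares of 0.1 rad, none past 1 either way. Its arguments: {"type":"object","properties":{"targets":{"type":"array","items":{"type":"object","properties":{"xyz":{"type":"array","items":{"type":"number"}},"spin":{"type":"number"}}}},"gripper":{"type":"number"}},"required":["targets"]}

```bash
mkdir -p pics
python3 - <<'E'
from plant import bot
import cv2
o=bot.get_obs(); print(o['time'],o['tool_pos'],o['tcp_rot'],o['contact_force'],o['grip_width'])
for n in ['scene','side']:
    print(n,bot.get_calibration(n)); cv2.imwrite(f'pics/{n}1.png',bot.capture(n))
E
```

```text
0.0 [172.27080129 495.48386332 226.0245565 ] [-3.13999567e+00 -2.12346259e-04  2.80686634e+00] [ 0.31008313 -0.29522748  0.24722767] 91.83699097695165
scene {'vfov': 42.31197223850821, 'cx': 318.3457287741999, 'cy': 205.617262695697, 'k1': -0.0805935312414953, 'eye': array([-455.99548328,  914.83678135, 1303.20373009]), 'rotation': array([-2.30853844, -0.00271494, -2.28023194])}
side {'vfov': 57.82290836575403, 'cx': 329.2111765163822, 'cy': 202.43758123937582, 'k1': -0.05022777016987551, 'eye': array([541.3897698 , 688.53662262, 832.62295119]), 'rotation': array([-2.41197597e+00,  2.28714836e-03,  3.13278469e+00])}
```

View pics/scene1.png

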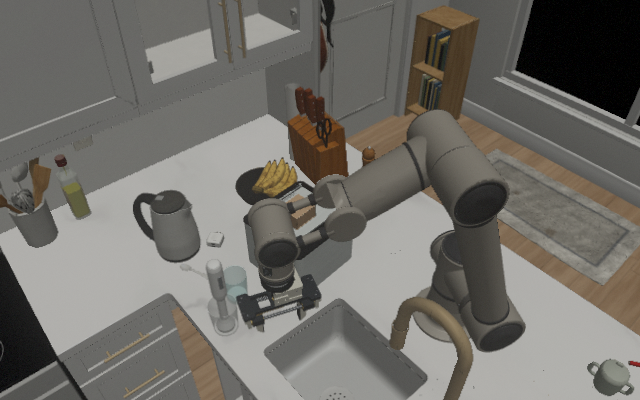

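View pics/side1.png

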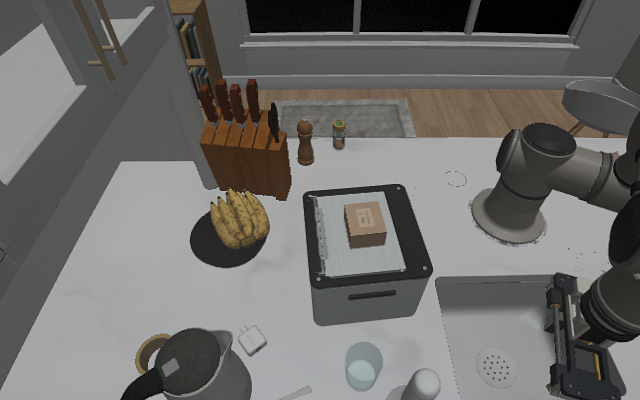

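The side view shows the bin top, with corners around (304,190), (404,185), (430,270) and (316,285). The carton is at (365,225), toward the far (−y) side and the free edge. The hinge springs are at about x=320 px. The mill is at (305,143), the jar at (339,133) and the glass at (363,367). I'll enlarge the bin area to get finer pixel positions.

```bash
cat > h.py <<'E'
import numpy as np, cv2
from plant import bot
from scipy.spatial.transform import Rotation as R
def ray(c,u,v):
    f=200/np.tan(np.radians(c['vfov']/2)); K=np.array([[f,0,c['cx']],[0,f,c['cy']],[0,0,1.]])
    p=cv2.undistortPoints(np.array([[[u,v]]],float),K,np.array([c['k1'],0,0,0,0.])) [0,0]
    return R.from_euler('xyz',c['rotation']).as_matrix()@np.array([p[0],p[1],1])
def at(c,u,v,z):
    d=ray(c,u,v); e=np.array(c['eye']); return e+d*(z-e[2])/d[2]
def proj(c,P):
    f=200/np.tan(np.radians(c['vfov']/2)); K=np.array([[f,0,c['cx']],[0,f,c['cy']],[0,0,1.]])
    M=R.from_euler('xyz',c['rotation']).as_matrix().T
    return cv2.projectPoints(np.array(P,float).reshape(-1,3),M,-M@np.array(c['eye']),K,np.array([c['k1'],0,0,0,0.]))[0][:,0]
E
python3 - <<'E'
from h import *
im=cv2.imread('pics/side1.png')[175:325,290:440]
cv2.imwrite('pics/crop1.png',cv2.resize(im,(600,600),interpolation=cv2.INTER_CUBIC))
c=bot.get_calibration('side')
for u,v in [(304,192),(404,184),(431,270),(316,285)]: print(at(c,u,v,200).round(1))
E
```

```text
[598.2  88.5 200. ]
[353.4  64.  200. ]
[334.2 307.9 200. ]
[565.5 338.7 200. ]
```

View pics/crop1.png

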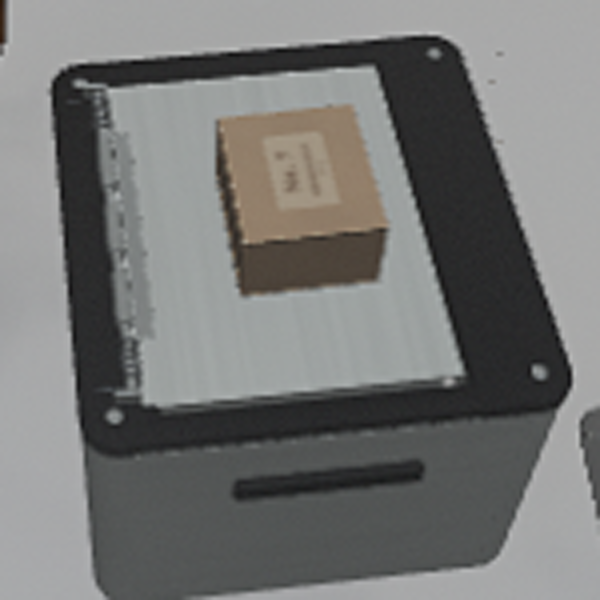

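Run:
```python
from h import *
from scipy.optimize import least_squares
c=bot.get_calibration('side')
F=lambda p:(290+p[0]/4,175+p[1]/4)
def X(a,b,d,e):
    l=np.cross(np.cross([*a,1],[*b,1]),np.cross([*d,1],[*e,1])); return l[:2]/l[2]
L=((54,100),(83,430));T=((85,64),(440,37));Rr=((468,80),(570,365));B=((115,456),(550,411))
px=[X(*L,*T),X(*Rr,*T),X(*Rr,*B),X(*L,*B),(380,67),(466,377)]
m=np.array([(125,-130),(-125,-130),(-125,130),(125,130),(-70,-109),(-70,109)],float)
obs=np.array([F(p) for p in px])
def mod(s,m,z):
    C,S=np.cos(s[2]),np.sin(s[2]); return np.c_[s[0]+C*m[:,0]-S*m[:,1],s[1]+S*m[:,0]+C*m[:,1],np.full(len(m),z)]
r=least_squares(lambda s:(proj(c,mod(s,m,200))-obs).ravel(),[460,200,.1]); s=r.x
print('bin',s.round(3)); print(r.fun.reshape(-1,2).round(1))
inb=lambda P:(np.array([[np.cos(s[2]),np.sin(s[2])],[-np.sin(s[2]),np.cos(s[2])]])@(P[:2]-s[:2])).round(1)
for p in [(217,117),(352,106),(387,229),(242,244)]: print('cartop',inb(at(c,*F(p),248)))
for p in [(242,295),(382,278)]: print('carbot',inb(at(c,*F(p),200)))
for n,(u,v),z in [('glass',(364,358),106),('mill',(305,124),165),('jar',(339,124),106)]: P=at(c,u,v,z);print(n,P.round(0),inb(P))
print('hinge',mod(s,np.array([[95.,0]]),200), 'press',mod(s,np.array([[35.,75]]),200))
```

```text
bin [4.63912e+02 2.05706e+02 1.03000e-01]
[[-0.2  0.6]
 [ 1.1 -0.1]
 [ 0.  -0.7]
 [-0.3 -0.5]
 [-0.9  0.1]
 [ 0.3  0.7]]
cartop [ 38.1 -38.5]
cartop [-35.9 -38. ]
cartop [-36.7  46.1]
cartop [37.4 47. ]
carbot [35.1 45. ]
carbot [-40.5  42.8]
glass [473. 448. 106.] [ 33.7 240.3]
mill [ 609. -233.  165.] [  99.6 -451.5]
jar [ 501. -313.  106.] [ -15.9 -520. ]
hinge [[558.4105397  215.45643172 200.        ]] press [[491.02972843 283.90222248 200.        ]]
```

The fit is good to about 1 px. The bin is at (464, 206) with yaw 0.103. The carton sits near the middle, at bin y −38 to 47, so I'll press on the bare strip at bin y≈−75. First I'll lift, close the fingers and turn the gripper's long axis along bin x.

>>> jog_arm:
  targets:
    - {"xyz": [0,0,-0.5],"spin": 1}
    - {"xyz": [0,0,-0.5],"spin": 1}
    - {"xyz": [0,0,-0.3],"spin": 1}
    - {"xyz": [0,0,0],"spin": 1}
    - {"xyz": [0,0,0],"spin": 1}
    - {"xyz": [0,0,0],"spin": 1}
    - {"xyz": [0,0,0],"spin": 1}
    - {"xyz": [0,0,0],"spin": 1}
    - {"xyz": [0,0,0],"spin": 1}
    - {"xyz": [0,0,0],"spin": 1}
  gripper: 0

```text
time: 1.35
tool_pos: [172.4, 495.7, 330.3]
tcp_rot: [-3.141, 0.001, 1.803]
contact_force: [0.1, 0.4, -0.2]
grip_width: 0.5
finger_force: 0.0
```

```bash
cat > st.py <<'E'
from h import *
import sys
# args: target bin x, bin y, world z -> shift in tool axes (mm), spin needed (rad)
s=np.array([463.9,205.7]);y=.103
Rb=np.array([[np.cos(y),-np.sin(y)],[np.sin(y),np.cos(y)]])
o=bot.get_obs(); M=R.from_euler('xyz',o['tcp_rot']).as_matrix()
t=np.array([*(s+Rb@np.array([float(sys.argv[1]),float(sys.argv[2])])),float(sys.argv[3])])
print('t',o['time'],'pos',np.round(o['tool_pos'],1),'bin',(Rb.T@(o['tool_pos'][:2]-s)).round(1),'F',np.round(o['contact_force'],1),'w',round(o['grip_width'],1),'yaw',o['tcp_rot'][2])
print('tool shift/80',(M.T@(t-o['tool_pos'])/80).round(3),'spin',o['tcp_rot'][2]-(np.pi/2+y),'q',np.round(o['joint_positions'],2))
E
python3 st.py 12 -75 320
```

```text
t 1.35 pos [172.4 495.7 330.3] bin [-260.1  318.4] F [ 0.1  0.4 -0.2] w 0.5 yaw 1.8034914376712203
tool shift/80 [-5.316  2.737  0.131] spin 0.1296951108763238 q [ 1.09  0.28  1.32 -0.    1.53  0.86]
```

>>> jog_arm:
  targets:
    - {"xyz": [-0.66,0.34,0],"spin": 0}
    - {"xyz": [-0.66,0.34,0],"spin": 0}
    - {"xyz": [-0.66,0.34,0],"spin": 0}
    - {"xyz": [-0.66,0.34,0],"spin": 0}
    - {"xyz": [-0.66,0.34,0],"spin": 0}
    - {"xyz": [-0.66,0.34,0],"spin": 0}
    - {"xyz": [-0.66,0.34,0],"spin": 0}
    - {"xyz": [-0.66,0.34,0],"spin": 0}
    - {"xyz": [0,0,0],"spin": 0.7}
    - {"xyz": [0,0,0],"spin": 0.6}

```text
time: 2.6
tool_pos: [483.1, 135.1, 330.0]
tcp_rot: [-3.14, -0.0, 1.673]
contact_force: [-1.0, -0.2, -0.4]
grip_width: 0.3
finger_force: 0.0
```

```bash
python3 st.py 13 -75 210; python3 -c "
from h import *
cv2.imwrite('pics/side2.png',bot.capture('side')[60:340,200:520].repeat(2,0).repeat(2,1))"
```

```text
t 2.6 pos [483.1 135.1 330. ] bin [ 11.8 -72.2] F [-1.  -0.2 -0.4] w 0.3 yaw 1.672672189821665
tool shift/80 [-0.035  0.017  1.5  ] spin -0.0011241369732315487 q [0.12 0.24 1.39 0.   1.52 0.02]
```

View pics/side2.png

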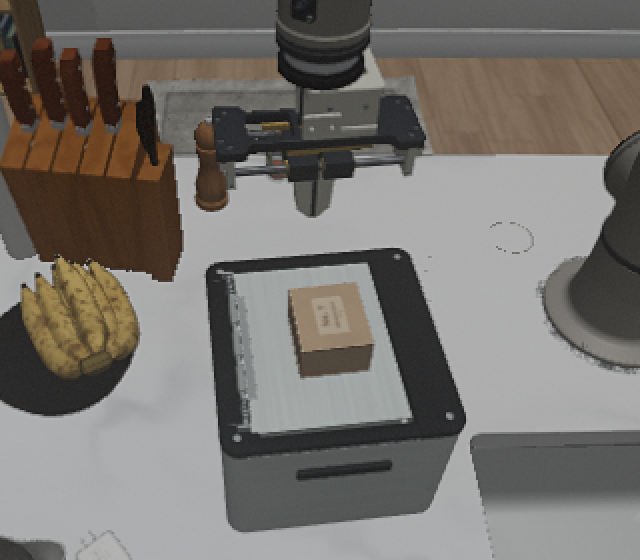

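The gripper is above the bare strip, with its long axis along bin x. The carton is unmoved at about (330,330). Next I'll descend to contact.

>>> jog_arm:
  targets:
    - {"xyz": [-0.03,0.02,0.3],"spin": 0}
    - {"xyz": [0,0,0.3],"spin": 0}
    - {"xyz": [0,0,0.3],"spin": 0}
    - {"xyz": [0,0,0.3],"spin": 0}
    - {"xyz": [0,0,0.3],"spin": 0}
    - {"xyz": [0,0,0.025],"spin": 0}
    - {"xyz": [0,0,0.025],"spin": 0}
    - {"xyz": [0,0,0.025],"spin": 0}
    - {"xyz": [0,0,0.025],"spin": 0}
    - {"xyz": [0,0,0.025],"spin": 0}

```text
time: 3.9
tool_pos: [484.8, 133.9, 200.9]
tcp_rot: [3.141, -0.0, 1.677]
contact_force: [0.2, 0.5, -0.0]
grip_width: 0.6
finger_force: 0.0
```

```bash
python3 st.py 13 -75 195; python3 -c "
import numpy as np
for t in np.arange(0,1.05,.1): print(round(t,1),'binx',round(95-60*np.cos(t)-19,1),'z',round(200-60*np.sin(t),1))"
```

```text
t 3.9 pos [484.8 133.9 200.9] bin [ 13.4 -73.6] F [ 0.2  0.5 -0. ] w 0.6 yaw 1.6768901314101612
tool shift/80 [-0.018 -0.005  0.074] spin 0.0030938046152646503 q [0.12 0.32 1.63 0.   1.19 0.01]
0.0 binx 16.0 z 200.0
0.1 binx 16.3 z 194.0
0.2 binx 17.2 z 188.1
0.3 binx 18.7 z 182.3
0.4 binx 20.7 z 176.6
0.5 binx 23.3 z 171.2
0.6 binx 26.5 z 166.1
0.7 binx 30.1 z 161.3
0.8 binx 34.2 z 157.0
0.9 binx 38.7 z 153.0
1.0 binx 43.6 z 149.5
```

>>> jog_arm:
  targets:
    - {"xyz": [0,0,0.04],"spin": 0}
    - {"xyz": [0,0.005,0.04],"spin": 0}
    - {"xyz": [0,0.005,0.04],"spin": 0}
    - {"xyz": [0,0.01,0.04],"spin": 0}
    - {"xyz": [0,0.01,0.04],"spin": 0}
    - {"xyz": [0,0.01,0.04],"spin": 0}
    - {"xyz": [0,0.015,0.035],"spin": 0}
    - {"xyz": [0,0.015,0.035],"spin": 0}
    - {"xyz": [0,0.015,0.035],"spin": 0}
    - {"xyz": [0,0.02,0.035],"spin": 0}

```text
time: 5.15
tool_pos: [492.9, 134.7, 170.1]
tcp_rot: [-3.141, -0.0, 1.677]
contact_force: [-4.2, -0.3, 3.2]
grip_width: 0.3
finger_force: 2.1
```

```bash
python3 st.py 43 -75 150; python3 -c "
from h import *
cv2.imwrite('pics/side3.png',bot.capture('side')[60:340,200:520].repeat(2,0).repeat(2,1))"
```

```text
t 5.15 pos [492.9 134.7 170.1] bin [ 21.6 -73.6] F [-4.2 -0.3  3.2] w 0.3 yaw 1.6767662575612694
tool shift/80 [-0.019  0.268  0.251] spin 0.0029699307663728636 q [0.12 0.37 1.65 0.   1.12 0.01]
```

View pics/side3.png

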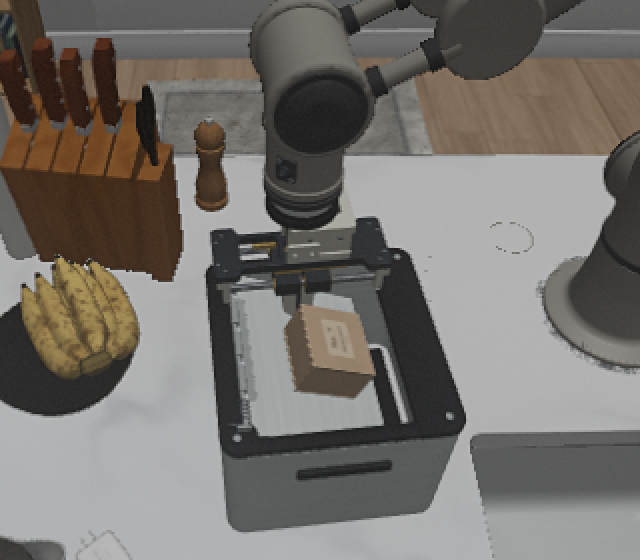

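The flap is partly open (about 0.5 rad) and the carton at (330,350) is still on it. Continuing along the arc.

>>> jog_arm:
  targets:
    - {"xyz": [0,0.02,0.035],"spin": 0}
    - {"xyz": [0,0.02,0.03],"spin": 0}
    - {"xyz": [0,0.025,0.03],"spin": 0}
    - {"xyz": [0,0.025,0.03],"spin": 0}
    - {"xyz": [0,0.025,0.025],"spin": 0}
    - {"xyz": [0,0.03,0.025],"spin": 0}
    - {"xyz": [0,0.03,0.025],"spin": 0}
    - {"xyz": [0,0.03,0.02],"spin": 0}
    - {"xyz": [0,0.03,0.02],"spin": 0}
    - {"xyz": [0,0.03,0.015],"spin": 0}

```text
time: 6.45
tool_pos: [511.7, 136.8, 148.7]
tcp_rot: [-3.135, 0.0, 1.677]
contact_force: [-12.0, -1.9, 1.7]
grip_width: 0.5
finger_force: 4.9
```

```bash
python3 st.py 43 -75 150; python3 -c "
from h import *
cv2.imwrite('pics/side4.png',bot.capture('side')[150:330,280:460].repeat(3,0).repeat(3,1))"
```

```text
t 6.45 pos [511.7 136.8 148.7] bin [ 40.5 -73.5] F [-12.   -1.9   1.7] w 0.5 yaw 1.6769019521130626
tool shift/80 [-0.019  0.031 -0.016] spin 0.00310562531816605 q [0.12 0.43 1.62 0.   1.1  0.01]
```

View pics/side4.png

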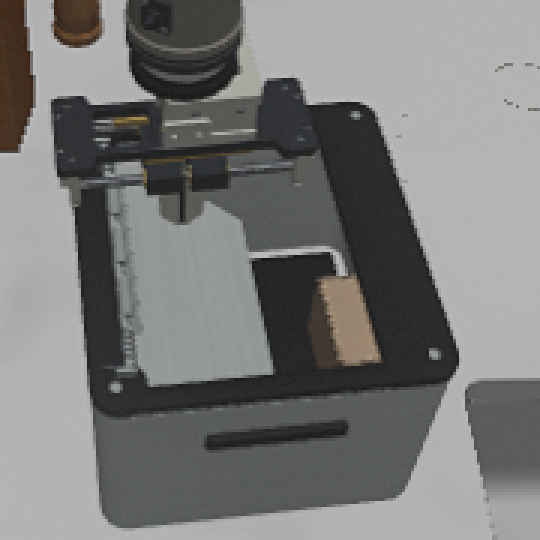

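The carton has dropped inside and stands by the near wall at about (345,320). The flap is at about 0.97 rad. I'll hold briefly so the carton settles, then start the slow return.

>>> jog_arm:
  targets:
    - {"xyz": [0,0,0],"spin": 0}
    - {"xyz": [0,0,0],"spin": 0}
    - {"xyz": [0,0,0],"spin": 0}
    - {"xyz": [0,0,0],"spin": 0}
    - {"xyz": [0,-0.026,-0.018],"spin": 0}
    - {"xyz": [0,-0.026,-0.018],"spin": 0}
    - {"xyz": [0,-0.025,-0.02],"spin": 0}
    - {"xyz": [0,-0.022,-0.02],"spin": 0}
    - {"xyz": [0,-0.02,-0.022],"spin": 0}
    - {"xyz": [0,-0.02,-0.024],"spin": 0}

```text
time: 7.75
tool_pos: [502.6, 135.8, 159.6]
tcp_rot: [-3.141, -0.0, 1.677]
contact_force: [-5.1, -0.1, 4.8]
grip_width: 0.5
finger_force: 3.3
```

```bash
python3 st.py 16 -73.5 182.5; python3 -c "
from h import *
cv2.imwrite('pics/side5.png',bot.capture('side')[150:330,280:460].repeat(3,0).repeat(3,1))"
```

```text
t 7.75 pos [502.6 135.8 159.6] bin [ 31.3 -73.5] F [-5.1 -0.1  4.8] w 0.5 yaw 1.6768985383378823
tool shift/80 [ 0.    -0.192 -0.286] spin 0.0031022115429857333 q [0.12 0.4  1.64 0.   1.11 0.01]
```

View pics/side5.png

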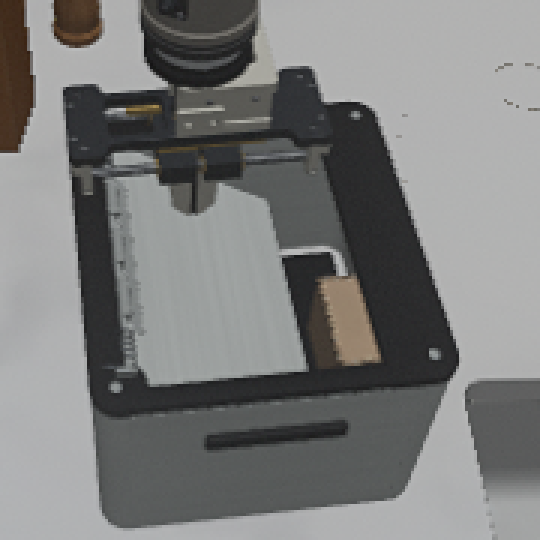

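The carton is settled at about (345,320), clear of the rising edge, and the flap is under finger control. Continuing the return.

>>> jog_arm:
  targets:
    - {"xyz": [0,-0.026,-0.024],"spin": 0}
    - {"xyz": [0,-0.025,-0.025],"spin": 0}
    - {"xyz": [0,-0.023,-0.027],"spin": 0}
    - {"xyz": [0,-0.022,-0.028],"spin": 0}
    - {"xyz": [0,-0.02,-0.029],"spin": 0}
    - {"xyz": [0,-0.018,-0.03],"spin": 0}
    - {"xyz": [0,-0.016,-0.03],"spin": 0}
    - {"xyz": [0,-0.014,-0.031],"spin": 0}
    - {"xyz": [0,-0.012,-0.031],"spin": 0}
    - {"xyz": [0,-0.01,-0.031],"spin": 0}

```text
time: 9.05
tool_pos: [491.3, 134.6, 184.3]
tcp_rot: [3.133, -0.0, 1.677]
contact_force: [2.5, 1.1, 5.4]
grip_width: 0.5
finger_force: 2.4
```

```bash
python3 st.py 14 -73.5 200
```

```text
t 9.05 pos [491.3 134.6 184.3] bin [ 20.  -73.6] F [2.5 1.1 5.4] w 0.5 yaw 1.676635440878206
tool shift/80 [ 0.001 -0.073 -0.197] spin 0.002839114083309502 q [0.12 0.35 1.64 0.   1.15 0.01]
```

>>> jog_arm:
  targets:
    - {"xyz": [0,-0.008,-0.024],"spin": 0}
    - {"xyz": [0,-0.006,-0.022],"spin": 0}
    - {"xyz": [0,-0.004,-0.02],"spin": 0}
    - {"xyz": [0,-0.004,-0.02],"spin": 0}
    - {"xyz": [0,-0.002,-0.02],"spin": 0}
    - {"xyz": [0,0,-0.02],"spin": 0}
    - {"xyz": [0,0,-0.02],"spin": 0}
    - {"xyz": [0,0,-0.02],"spin": 0}
    - {"xyz": [0,0,-0.015],"spin": 0}
    - {"xyz": [0,0,-0.015],"spin": 0}

```text
time: 10.3
tool_pos: [486.4, 134.0, 198.3]
tcp_rot: [3.142, 0.0, 1.677]
contact_force: [2.7, 0.2, 3.7]
grip_width: 0.7
finger_force: 2.0
```

```bash
python3 st.py 14 -73.5 200
```

```text
t 10.3 pos [486.4 134.  198.3] bin [ 15.  -73.7] F [2.7 0.2 3.7] w 0.7 yaw 1.6768245391254428
tool shift/80 [ 0.002 -0.012 -0.022] spin 0.003028212330546287 q [ 0.12  0.33  1.62 -0.    1.19  0.01]
```

>>> jog_arm:
  targets:
    - {"xyz": [0,0,-0.01],"spin": 0}
    - {"xyz": [0,0,-0.01],"spin": 0}
    - {"xyz": [0,0,-0.01],"spin": 0}
    - {"xyz": [0,0,-0.01],"spin": 0}
    - {"xyz": [0,0,-0.01],"spin": 0}
    - {"xyz": [0,0,-0.01],"spin": 0}
    - {"xyz": [0,0,-0.01],"spin": 0}
    - {"xyz": [0,0,-0.01],"spin": 0}
    - {"xyz": [0,0,-0.01],"spin": 0}
    - {"xyz": [0,0,-0.01],"spin": 0}

```text
time: 11.55
tool_pos: [486.3, 134.0, 206.3]
tcp_rot: [3.142, -0.0, 1.677]
contact_force: [-0.6, -0.1, 0.4]
grip_width: 0.3
finger_force: 0.0
```

```bash
python3 st.py 14 -73.5 205;python3 -c "
from h import *
cv2.imwrite('pics/side6.png',bot.capture('side')[150:330,280:460].repeat(3,0).repeat(3,1))"
```

```text
t 11.55 pos [486.3 134.  206.3] bin [ 14.9 -73.6] F [-0.6 -0.1  0.4] w 0.3 yaw 1.676798669872898
tool shift/80 [ 0.001 -0.012  0.016] spin 0.0030023430780015126 q [0.12 0.32 1.61 0.   1.21 0.01]
```

View pics/side6.png

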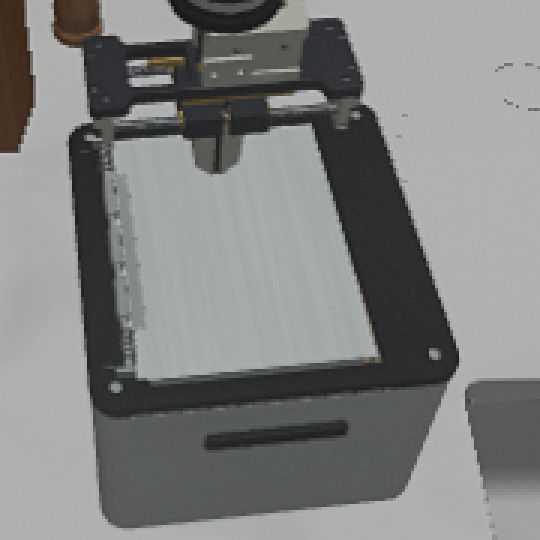

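The flap is flush and closed, with its free edge from (315,125) to (380,360), and the contact force is zero. I'll rise clear and hand in.

>>> jog_arm:
  targets:
    - {"xyz": [0,0,-0.1],"spin": 0}
    - {"xyz": [0,0,-0.3],"spin": 0}
    - {"xyz": [0,0,-0.3],"spin": 0}
    - {"xyz": [0,0,-0.3],"spin": 0}
    - {"xyz": [0,0,-0.3],"spin": 0}
    - {"xyz": [0,0,0],"spin": 0}
    - {"xyz": [0,0,0],"spin": 0}
    - {"xyz": [0,0,0],"spin": 0}
    - {"xyz": [0,0,0],"spin": 0}
    - {"xyz": [0,0,0],"spin": 0}

```text
time: 12.85
tool_pos: [486.3, 134.0, 309.9]
tcp_rot: [-3.141, -0.0, 1.677]
contact_force: [0.7, -0.5, -0.4]
grip_width: 0.5
finger_force: 0.0
```

```bash
python3 -c "
from h import *
print(bot.get_obs()['contact_force'])
cv2.imwrite('pics/side7.png',bot.capture('side'))"
```

```text
[ 0.69531814 -0.54547542 -0.41471588]
```

View pics/side7.png

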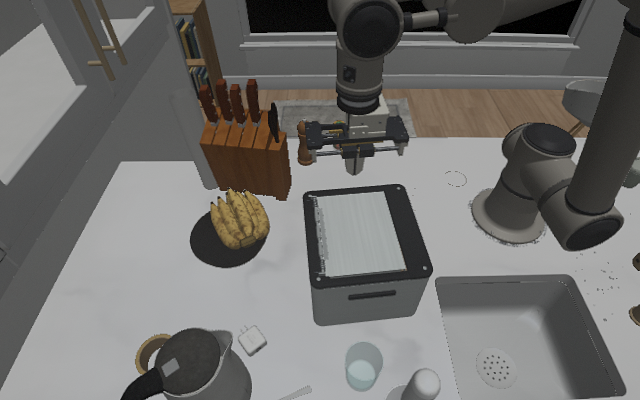

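The flap is closed and the carton is out of sight inside. The glass at (363,367) and the mill at (305,143) are unmoved, and the robot is clear of everything.

```bash
python3 -c "
from plant import bot
print(bot.close_job())"
```

```text
the job is handed in; nothing more can be done
None
```

The carton is inside the bin, the flap was let up under the fingers over about 4 s until fully closed, and the job was handed in at about 13 s; the glass and mill look unmoved, but the gripper hid the jar in the last picture.

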